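# Hold the rack lock released with its bayonet key

### The job

I want to work the sorting rack's lever, so please release the hexagon bay's lock for me: lift the key with the blue hexagon collar from its stand, stand it in its own lock, the one labelled with the blue hexagon, push it all the way down against the spring, and only then turn it a quarter turn clockwise (seen from above) to the stop. The lock springs back when let go, so finish while still gripping the key, keeping it seated in the lock and fully turned; leave the red key, the tiles, the whetstone and the funnel where they are.

Things in the scene. Friction and masses are not known exactly. Their poses are not given: they have to be found in the camera images.
- blue_key_grip (a point): Loose upright blue key, about 0.22 kg (+-40%), 84 mm tall. This point: on its axis in the flat brass grip plate (40 mm wide, 12 mm thick, 34 to 84 mm above the foot), 60 mm above the foot. Own z up; own x along the plate's 40 mm width, also the crossbar's direction (a half turn gives the same key); own y its thickness. 
- blue_key_tip (a point): Centre of the blue key's foot, 60 mm below its grip point, same axes. Upwards from here: a crossbar 34 mm long (x), 8 mm thick, 14 mm high (its lowest 5 mm narrowed to 28 x 5 mm) on a 16 mm shank; a blue glazed hexagonal collar, 52 mm across, from 28 to 34 mm; then the grip plate.
- blue_stand: Fixed dark iron cup that holds the blue key at the start: 60 mm across, 36 mm tall, 39 mm hole; origin at the centre of its underside. The key's collar rests on the rim, crossbar in the hole (foot 8 mm over the table): lift the key straight up by more than 30 mm to free it.
- blue_lock_mouth (a point): Fixed bayonet lock: steel block 64 x 64 mm, 55 mm tall, blue hexagon label (42 mm) on its foot plate 59 mm along own +x. This point: centre of the keyhole mouth in the block's top. Own z up; the slot, 40 x 12 mm, 19 mm wide at its middle for the shank, runs along own x. 16 mm down the key's foot meets a sprung rotor; pushed all the way in, its collar sits on the block, foot 28 mm below this point.
- blue_lock_plunger (a joint): How far the blue lock's sprung rotor is pressed down, in m: 0 at rest (5 N to start it), 0.012 with the key's collar on the block (12 N). The key can turn only when this is over about 0.008, its crossbar then being below the 10 mm top plate; once turned, the plate catches it and it may rise again by up to 4 mm.
- blue_lock_rotor (a joint): Clockwise turn (from above) of the blue lock's rotor, in rad: 0 at rest, 1.47 at the stop; it turns only clockwise, against a torsion spring (0.05 rising to 0.17 N m) that tends to turn the key back when let go. The key has 0.1 to 0.3 rad of play in it, so the key itself turns about 1.57 or a little more.
- red_lock_mouth (a point): Fixed bayonet lock: steel block 64 x 64 mm, 55 mm tall, rust-red square label (36 mm) on its foot plate 59 mm along own +x. This point: centre of the keyhole mouth in the block's top. Own z up; the slot, 40 x 12 mm, 19 mm wide at its middle for the shank, runs along own x. The other bay's lock, not to be used.
- red_key_grip (a point): Loose upright red key, rust-red square collar, 84 mm tall. This point: on its axis in the flat brass grip plate (40 mm wide, 12 mm thick, 34 to 84 mm above the foot), 60 mm above the foot. Own z up; own x along the plate's 40 mm width, also the crossbar's direction (a half turn gives the same key); own y its thickness. Like the blue key; leave it in its stand.
- red_tile_a: Rust-red glazed square tile, 90 x 90 x 11 mm, loose on the table; origin at the centre of its underside. A bystander.
- red_tile_b: A second rust-red square tile, 90 x 90 x 11 mm; origin at the centre of its underside. A bystander.
- hex_tile: Blue glazed hexagonal tile, 100 mm across corners, 11 mm thick, loose; origin at the centre of its underside. A bystander.
- whetstone: Grey whetting block, 160 x 50 x 28 mm (x, y, z), loose; origin at the centre of its underside. A bystander.
- funnel: Small tin funnel standing mouth down, 84 mm wide, 85 mm tall, loose; origin at the centre of its underside. A bystander.

How it is judged:
On the way:
1. the blue key stands in the blue lock, pushed down against the spring and not yet turned (horizontal distance between blue_key_tip and blue_lock_mouth below 0.006 m and angle between blue_key_grip's own z axis and vertical below 0.2 rad and value of joint blue_lock_plunger above 0.009 m and value of joint blue_lock_rotor below 0.4 rad), for 0.1 s.
At the end, for the whole second after the job is handed in: The blue key stands upright (within 0.2 rad) in the blue lock, within 6 mm of its axis, with the plunger down by more than 6.5 mm, the rotor turned more than 1.0 rad and the key more than 1.25 rad from the slot's direction, and the gripper still holds it (more than 2 N of contact) (horizontal distance between blue_key_tip and blue_lock_mouth below 0.006 m and angle between blue_key_grip's own z axis and vertical below 0.2 rad and value of joint blue_lock_plunger above 0.0065 m and value of joint blue_lock_rotor above 1 rad and angle between the x axis of blue_key_grip and the x axis of blue_lock_mouth, either way round above 1.25 rad and contact force between the fingers and blue_key above 2 N); the arm keeps its last pose, push and grip.
It fails at once if the red key, a tile, the whetstone or the funnel is moved by more than 25 mm (distance of any of red_key_grip, red_tile_a, red_tile_b, hex_tile, whetstone, funnel from where it was at the start of the episode above 0.025 m).
It also fails if it takes over 45 s, if anything falls off the work surface, if the arm or the gripper's body presses on something with over 40 N, if the wrist force passes 120 N, or if a joint passes its speed limit or range.

### The arm

A 7-joint arm with a two-finger parallel gripper is mounted at the origin on the work surface. World frame = base frame: x ahead of the robot, y to its left, z up, the work surface at z = 0. Lengths are in m, angles in rad, forces in N, time in s.
With the tool pointing down it reaches from about 0.4 to 0.85 m from the base axis. Payload 4.5 kg.
Tool frame: the origin (TCP) lies midway between the tips of the shut fingers; the grasp point (between the pads) lies 19 mm behind it; z points along the fingers, y is the line along which they close (so a half turn about z gives the same grasp; the last joint's range is limited). The gripper opens to 88 mm and grips with 3 to 60 N. Pads are 18 mm wide; open, the fingers measure 123 mm over their backs; the gripper's body (75 mm by 187 mm) begins 45 mm behind the grasp point.
Start: joints at [-1.176, 0.689, -0.195, 1.565, 0.157, 0.902, -0.215], TCP at [0.221, 0.585, 0.239] pointing down, gripper open.
Joint ranges: [-3.01, 3.01], [-0.46, 2.08], [-1.47, 1.51], [0.13, 2.56], [-1, 4.14], [0.04, 2.09], [-2.66, 2.66]. Speed limits (rad/s): [2.57, 2.57, 3.14, 3.14, 3.14, 3.14, 3.14].

### API

Orientations are given as a unit quaternion [x, y, z, w].
In Python, from plant import r gives the robot as it stands.
- The arm moves only by the tool carry_out, never from a script. Its argument "plan" is a list of rows, each an object with "rot": the turn, a rotation vector about the tool's x, y, z in rad, a list of three; "xyz": the shift along the tool's x, y, z in m, a list of three; "grip": the closure in counts, from 0 (fully open) to 255 (shut). In form: [{"rot": [wx, wy, wz], "xyz": [dx, dy, dz], "grip": grip}, ...]. A call has 1 to 8 rows; each row is the pose to reach, as a shift and turn from the pose commanded when the call began, along the tool's axes at that moment; what a row does not reach only later rows make up. A row lasts 1/12 s, in which the tool goes at most 41.7 mm and 7.16 degrees, less where a joint would pass 70% of its speed; a pose out of reach is approached as far as the arm can. A call with a gripper value outside its range is refused whole. The fingers move at their own pace and stop on an object; "squeeze" is the grip in N (left out, the last holds). Time passes only in rows, so rows that repeat a pose let the fingers close. It gives the time, the measured TCP pose, the force, the opening and the grip force at its end, in the units of the state.
- r.get_state(): the state, without advancing time (a new reading comes with each control period).
- r.snapshot(name): name is "side" or "top" or "wrist"; returns the picture (384x512x3 uint8, red, green, blue); there is no depth.
- r.camera_params(name): a dict with "fx", "fy", "cx", "cy" (pixels), "distortion" ([k1, k2, p1, p2, k3] as OpenCV has them; the pictures are not rectified), "position" and "attitude" of the camera in the world; the wrist camera has in their place "hand_eye" (4x4, takes a point from camera to tool coordinates, whose origin is the TCP and whose axes are the flange's). Camera axes: x right, y down, z forward; pixel columns grow to the right and rows downward; lengths in m; the calibration is good to about 2 mm. A picture is of the moment at which its call begins: read the wrist's pose just before it. camera_params takes no time and is no camera call.
- r.finish_job(): hands the job in; it is judged then, once.
The state is a dict: "clock": time; "q": joint angles; "qd": joint speeds; "joint_torque": joint torques, N m; "tool_pos": TCP position; "eef_rot": TCP orientation; "contact_force": force on the tool from outside, world axes, zero at the start; "moment": the same for the moment, N m; "opening": opening from 0.0 (shut) to 1.0 (fully open); "finger_force": force on a finger pad.
Only numpy, scipy, OpenCV 4.12 (cv2) and the standard library are available. Lean on these libraries where they do the work, as an engineer would, in place of code of your own. Each camera call takes 0.05 s, during which the arm holds its last target. There are 200 camera calls.

## Working session

There is one attempt and no reset: what is moved stays moved. The work goes in short steps, Python scripts to look and compute and a tool call to move; the robot and the scene stay as the last step left them, time stands still between calls to the robot, and variables do not carry over. Pictures are saved under pics/ and viewed, at most 10 in all, crops included, and the job is handed in when it is done.

Besides the shell and the picture viewer there is one more tool, called after "Request:" as a command line: name --argument value ..., lists and objects as JSON in quotes. carry_out: Moves the arm, as the interface text tells. Its arguments: {"type":"object","properties":{"plan":{"type":"array"},"squeeze":{"type":"number"}},"required":["plan"]}

```bash
ls; mkdir -p pics
python3 - <<'E'
from plant import r
import cv2
print(r.get_state())
for n in ("side","top"):
    im=r.snapshot(n); cv2.imwrite(f"pics/{n}0.png",im[...,::-1]); print(n,r.camera_params(n))
print(r.camera_params("wrist"))
a=cv2.imread("pics/top0.png"); cv2.imwrite("pics/top0b.png",cv2.resize(a,(800,600)))
a=cv2.imread("pics/side0.png"); cv2.imwrite("pics/side0b.png",cv2.resize(a,(800,600)))
E
```

```text
pics
{'clock': 0.0, 'q': array([-1.17620471,  0.68996668, -0.19452905,  1.56636675,  0.15730346,
        0.90247985, -0.21509458]), 'qd': array([-0.00114222, -0.00051967,  0.00190551,  0.00113374, -0.00119983,
       -0.00041712, -0.00027091]), 'joint_torque': array([ 4.69509741e-04, -5.27569163e+01, -1.26689382e+00, -1.53424162e+01,
       -5.26992080e-02,  6.74139097e-03,  1.78508903e-04]), 'tool_pos': array([0.22044809, 0.58414833, 0.23791516]), 'eef_rot': array([ 1.79366563e-01,  9.83781887e-01, -9.08134038e-04, -1.01475380e-04]), 'contact_force': array([-0.38407155,  0.06771813,  0.03260907]), 'moment': array([-0.03206472,  0.03365781, -0.00176033]), 'finger_force': 0.0, 'opening': 1.0012760308306854}
side {'fx': 373.21611470359625, 'fy': 373.21611470359625, 'cx': 255.11181470161188, 'cy': 192.58105106139246, 'distortion': array([-0.02813429,  0.        ,  0.        ,  0.        ,  0.        ]), 'position': array([ 0.4270705 , -0.7396277 ,  0.80319958]), 'attitude': array([ 0.92051532, -0.05236105,  0.01493863, -0.38689366])}
top {'fx': 349.0598026787782, 'fy': 349.0598026787782, 'cx': 254.60710178313425, 'cy': 190.39215440090913, 'distortion': array([0.02600494, 0.        , 0.        , 0.        , 0.        ]), 'position': array([ 0.41509313, -0.01489868,  0.94577335]), 'attitude': array([ 0.70746996, -0.70577884,  0.02024865, -0.03086225])}
{'fx': 332.22766444664404, 'fy': 332.22766444664404, 'cx': 254.7282186043217, 'cy': 187.58963815215543, 'distortion': array([-0.08427727,  0.        ,  0.        ,  0.        ,  0.        ]), 'hand_eye': array([[ 6.90839639e-04, -9.57427762e-01, -2.88672138e-01,
         7.38613751e-02],
       [ 9.99999454e-01,  4.35194080e-04,  9.49770803e-04,
         3.29478771e-04],
       [-7.83708529e-04, -2.88672637e-01,  9.57427540e-01,
        -1.45993977e-01],
       [ 0.00000000e+00,  0.00000000e+00,  0.00000000e+00,
         1.00000000e+00]])}
```

View pics/top0b.png

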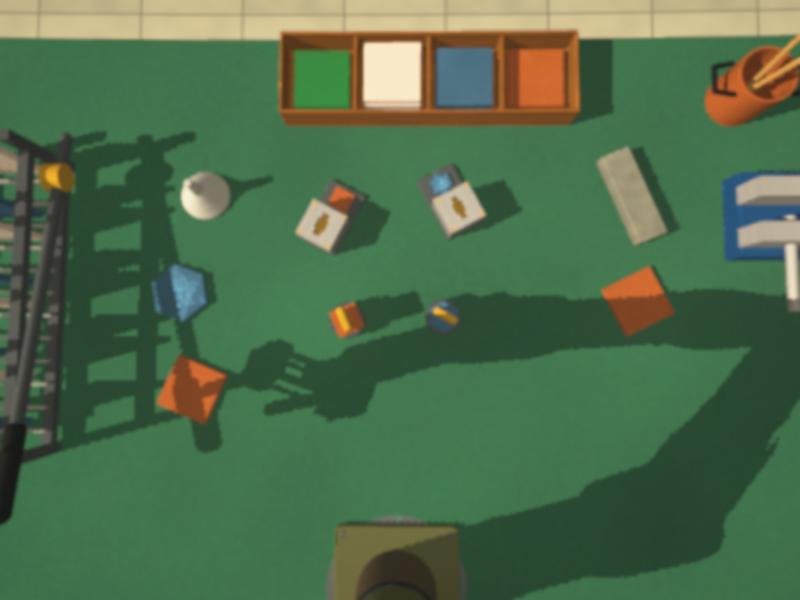

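View pics/side0b.png

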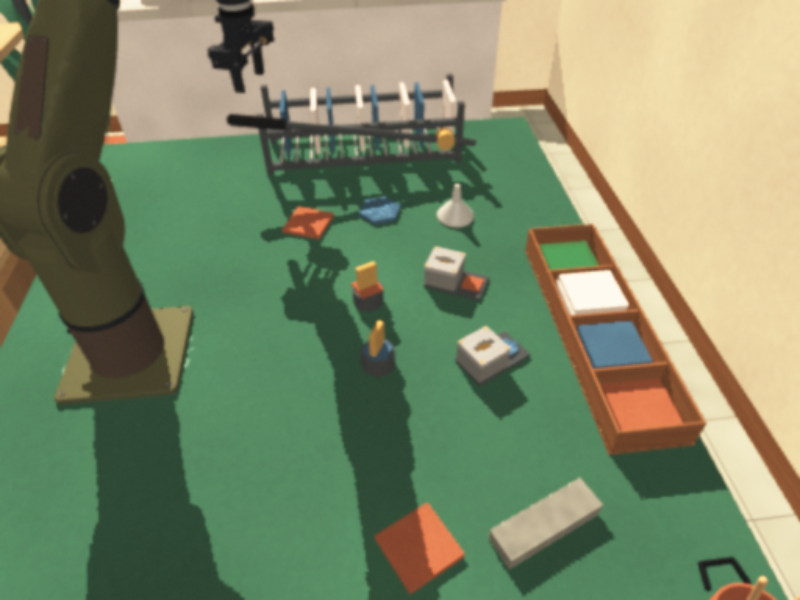

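The top view (800-px scale) shows the blue key at (443,316), the blue lock mouth at (459,208) with its label at (440,182). The red lock and key are to the left, at (321,224) and (347,320). The side view agrees, with the blue key at (378,340) and the blue lock mouth at (485,345).

```bash
cat > h.py <<'E'
from plant import r
import cv2, numpy as np
from scipy.spatial.transform import Rotation as R
np.set_printoptions(precision=4,suppress=True)
def cam(n,st=None):
    p=r.camera_params(n); K=np.array([[p['fx'],0,p['cx']],[0,p['fy'],p['cy']],[0,0,1]])
    if n=="wrist":
        T=np.eye(4); T[:3,:3]=R.from_quat(st['eef_rot']).as_matrix(); T[:3,3]=st['tool_pos']; T=T@p['hand_eye']
    else:
        T=np.eye(4); T[:3,:3]=R.from_quat(p['attitude']).as_matrix(); T[:3,3]=p['position']
    return K,p['distortion'],T
def back(c,uv,z):
    K,d,T=c; u=cv2.undistortPoints(np.array([[uv]],float),K,d)[0,0]
    v=T[:3,:3]@[u[0],u[1],1]; return T[:3,3]+v*(z-T[2,3])/v[2]
def proj(c,P):
    K,d,T=c; Q=(np.atleast_2d(P)-T[:3,3])@T[:3,:3]
    return cv2.projectPoints(Q.astype(float),np.zeros(3),np.zeros(3),K,d)[0][:,0]
def rel(st,pos):  # world point as shift in tool axes
    return R.from_quat(st['eef_rot']).inv().apply(np.array(pos)-st['tool_pos'])
E
python3 - <<'E'
from h import *
c=cam("top"); s=.64
for n,uv,z in [("key top",(444,315),.092),("plate a",(432,309),.092),("plate b",(456,321),.092),("mouth",(459,208),.055),("slot a",(453,197),.055),("slot b",(465,219),.055),("label",(440,182),.005),("redkey",(346,320),.092)]:
    print(n,back(c,(uv[0]*s,uv[1]*s),z))
c=cam("side")
for n,uv,z in [("key top",(379,325),.092),("mouth",(485,345),.055),("label",(513,348),.005)]:
    print(n,back(c,(uv[0]*s,uv[1]*s),z))
st=r.get_state(); print(R.from_quat(st['eef_rot']).as_matrix())
E
```

```text
key top [ 0.4496 -0.0743  0.092 ]
plate a [ 0.4589 -0.0555  0.092 ]
plate b [ 0.4403 -0.093   0.092 ]
mouth [ 0.6281 -0.1021  0.055 ]
slot a [ 0.6465 -0.0923  0.055 ]
slot b [ 0.6097 -0.1119  0.055 ]
label [ 0.6862 -0.074   0.005 ]
redkey [0.4414 0.0791 0.092 ]
key top [ 0.4574 -0.071   0.092 ]
mouth [ 0.6339 -0.1042  0.055 ]
label [ 0.6962 -0.0749  0.005 ]
[[-0.9356  0.353  -0.0005]
 [ 0.353   0.9356 -0.0016]
 [-0.0001 -0.0016 -1.    ]]
```

Request:
carry_out --plan '[{"rot": [0,0,1.0],"xyz": [-0.22,-0.26,0.0],"grip": 0},{"rot": [0,0,1.0],"xyz": [-0.22,-0.26,0.0],"grip": 0},{"rot": [0,0,1.0],"xyz": [-0.22,-0.26,0.0],"grip": 0},{"rot": [0,0,1.0],"xyz": [-0.22,-0.26,0.0],"grip": 0},{"rot": [0,0,1.0],"xyz": [-0.22,-0.26,0.0],"grip": 0},{"rot": [0,0,1.0],"xyz": [-0.22,-0.26,0.0],"grip": 0},{"rot": [0,0,1.0],"xyz": [-0.22,-0.26,0.0],"grip": 0},{"rot": [0,0,1.0],"xyz": [-0.22,-0.26,0.0],"grip": 0}]'

```text
clock: 0.77
tool_pos: [0.3323, 0.2687, 0.2387]
eef_rot: [0.631, 0.776, -0.0, -0.0]
contact_force: [0.7, -1.2, 0.6]
opening: 1.0
finger_force: 0.0
```

Run:
```python
from h import *
st=r.get_state(); print(st['clock'],st['q'],st['tool_pos'],R.from_quat(st['eef_rot']).as_matrix()[:,1], rel(st,(.453,-.073,.23)))
```

```text
0.7667 [-0.827   0.4427  0.0571  2.1385 -0.0459  0.5616 -0.5321] [0.3323 0.2687 0.2387] [ 0.9792  0.2029 -0.0001] [-0.3591  0.0488  0.0087]
```

Request:
carry_out --plan '[{"rot": [0,0,0.66],"xyz": [-0.36,0.05,0.01],"grip": 0},{"rot": [0,0,0.66],"xyz": [-0.36,0.05,0.01],"grip": 0},{"rot": [0,0,0.66],"xyz": [-0.36,0.05,0.01],"grip": 0},{"rot": [0,0,0.66],"xyz": [-0.36,0.05,0.01],"grip": 0},{"rot": [0,0,0.66],"xyz": [-0.36,0.05,0.01],"grip": 0},{"rot": [0,0,0.66],"xyz": [-0.36,0.05,0.01],"grip": 0},{"rot": [0,0,0.66],"xyz": [-0.36,0.05,0.01],"grip": 0},{"rot": [0,0,0.66],"xyz": [-0.36,0.05,0.01],"grip": 0}]'

```text
clock: 1.43
tool_pos: [0.446, -0.0445, 0.2293]
eef_rot: [0.847, 0.532, -0.0, -0.0]
contact_force: [0.3, 0.6, 0.5]
opening: 0.999
finger_force: 0.0
```

Request:
carry_out --plan '[{"rot": [0,0,0],"xyz": [-0.027,0,0],"grip": 0},{"rot": [0,0,0],"xyz": [-0.027,0,0],"grip": 0},{"rot": [0,0,0],"xyz": [-0.027,0,0],"grip": 0},{"rot": [0,0,0],"xyz": [-0.027,0,0],"grip": 0}]'

```text
clock: 1.77
tool_pos: [0.4341, -0.0659, 0.2294]
eef_rot: [0.847, 0.532, 0.0, -0.0]
contact_force: [0.0, -0.2, 0.2]
opening: 1.001
finger_force: 0.0
```

Run:
```python
from h import *
st=r.get_state(); im=r.snapshot("wrist")
print(st['clock'],st['q'],st['tool_pos'],R.from_quat(st['eef_rot']).as_matrix()[:,1], st['qd'].max())
np.save("st1.npy",st,allow_pickle=True)
cv2.imwrite("pics/w1.png",cv2.resize(im[...,::-1],(800,600),interpolation=cv2.INTER_CUBIC))
```

```text
1.7667 [-0.0704  0.4785  0.1744  2.1233 -0.1546  0.5519 -0.2323] [ 0.4341 -0.0659  0.2294] [ 0.9009 -0.4341 -0.0007] 0.0025615515268884396
```

View pics/w1.png

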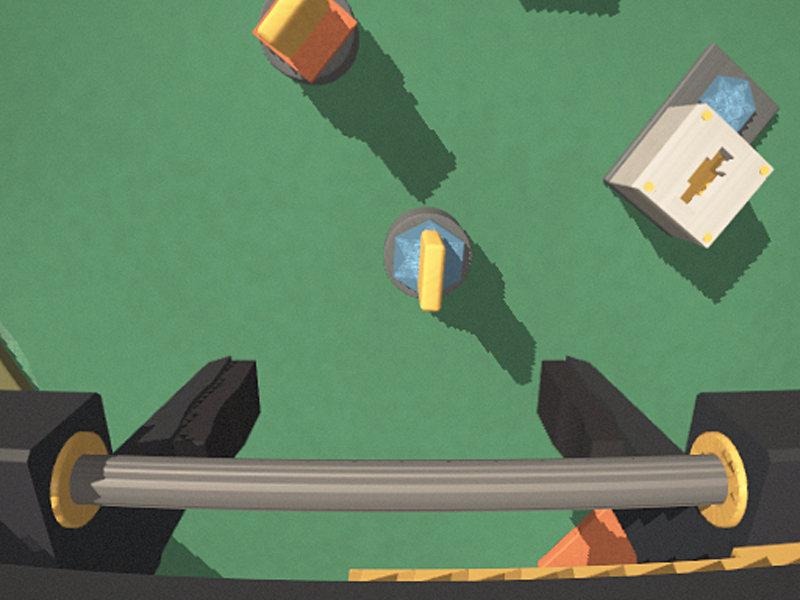

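The wrist view shows the blue key near (431,265), standing in its cup, and the blue lock's slot centred near (707,177). I'll zoom in on both.

Run:
```python
import cv2,numpy as np
a=cv2.imread("pics/w1.png")
b=np.hstack([cv2.resize(a[200:320,370:500],None,fx=3.2,fy=5-1.8,interpolation=2),cv2.resize(a[130:250,640:760],None,fx=3.2,fy=3.2,interpolation=2)])
print(b.shape);cv2.imwrite("pics/w1c.png",b[:, :800])
```

```text
(384, 800, 3)
```

View pics/w1c.png

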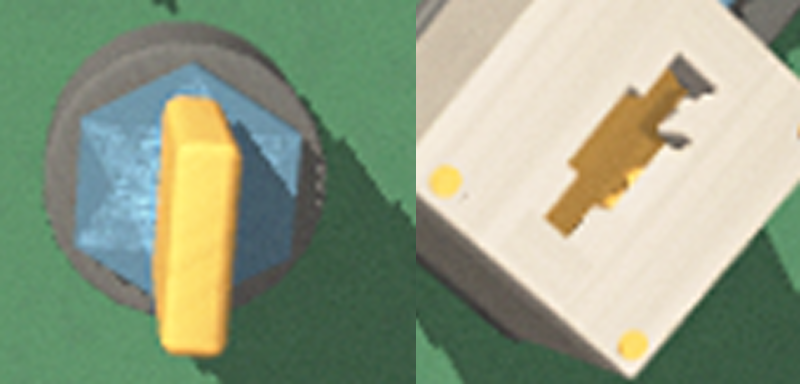

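Run:
```python
from h import *
st=np.load("st1.npy",allow_pickle=True).item(); c=cam("wrist",st); s=.64
def cr(u,v): return (u/3.2+370,v/3.2+200)
def lk(u,v): return ((u-416)/3.2+640,v/3.2+130)
B=lambda p,z: back(c,(p[0]*s,p[1]*s),z)
a,b=B(cr(204,150),.092),B(cr(193,353),.092)
kc=(a+b)/2; d=a-b; ka=np.degrees(np.arctan2(d[1],d[0])); print("key",kc,np.linalg.norm(d),ka)
sc=[B(p,.055) for p in [lk(446,182),lk(634,345),(763.5,170),(707,115.5)]]
print("screws",np.mean(sc,0)); f,n=B(lk(698,72),.055),B(lk(557,227),.055)
d=f-n; print("slot",(f+n)/2,np.linalg.norm(d),np.degrees(np.arctan2(d[1],d[0])))
for i,j in[(1,0),(3,0),(2,1),(2,3)]: e=sc[i]-sc[j]; print(np.linalg.norm(e),np.degrees(np.arctan2(e[1],e[0])))
M=R.from_quat(st['eef_rot']).as_matrix(); print("tool y",np.degrees(np.arctan2(M[1,1],M[0,1])))
print("to key",rel(st,[*kc[:2],.0485]))
```

```text
key [ 0.4511 -0.0762  0.092 ] 0.0371894578343361 62.37165997181194
screws [ 0.6325 -0.1017  0.055 ]
slot [ 0.6318 -0.1004  0.055 ] 0.03947643984321568 25.12191408656045
0.05408736477808789 -61.52715209338356
0.05416341699792766 28.41088057011602
0.053777699597343465 29.18993183990207
0.053357173860684844 -61.94583389562106
tool y -25.72964740693547
to key [-0.002   0.02    0.1809]
```

Request:
carry_out --plan '[{"rot": [0,0,0.033],"xyz": [-0.002,0.02,0.03],"grip": 0},{"rot": [0,0,0.033],"xyz": [-0.002,0.02,0.06],"grip": 0},{"rot": [0,0,0.033],"xyz": [-0.002,0.02,0.09],"grip": 0},{"rot": [0,0,0.033],"xyz": [-0.002,0.02,0.12],"grip": 0},{"rot": [0,0,0.033],"xyz": [-0.002,0.02,0.15],"grip": 0},{"rot": [0,0,0.033],"xyz": [-0.002,0.02,0.17],"grip": 0},{"rot": [0,0,0.033],"xyz": [-0.002,0.02,0.18],"grip": 0},{"rot": [0,0,0.033],"xyz": [-0.002,0.02,0.18],"grip": 0}]'

```text
clock: 2.48
tool_pos: [0.4507, -0.0756, 0.0478]
eef_rot: [0.855, 0.519, -0.001, -0.001]
contact_force: [-0.1, -0.4, 1.3]
opening: 0.997
finger_force: 0.0
```

Request:
carry_out --plan '[{"rot": [0,0,0],"xyz": [0,0,0],"grip": 255},{"rot": [0,0,0],"xyz": [0,0,0],"grip": 255},{"rot": [0,0,0],"xyz": [0,0,0],"grip": 255},{"rot": [0,0,0],"xyz": [0,0,0],"grip": 255},{"rot": [0,0,0],"xyz": [0,0,0],"grip": 255},{"rot": [0,0,0],"xyz": [0,0,0],"grip": 255},{"rot": [0,0,0],"xyz": [0,0,0],"grip": 255},{"rot": [0,0,0],"xyz": [0,0,0],"grip": 255}]' --squeeze 50

```text
clock: 3.15
tool_pos: [0.4514, -0.0774, 0.0497]
eef_rot: [0.856, 0.517, 0.0, 0.0]
contact_force: [-0.1, 0.7, -0.5]
opening: 0.419
finger_force: 0.0
```

Fingers are still closing (0.42 open), so I'll let them finish.

Request:
carry_out --plan '[{"rot": [0,0,0],"xyz": [0,0,0],"grip": 255},{"rot": [0,0,0],"xyz": [0,0,0],"grip": 255},{"rot": [0,0,0],"xyz": [0,0,0],"grip": 255},{"rot": [0,0,0],"xyz": [0,0,0],"grip": 255},{"rot": [0,0,0],"xyz": [0,0,0],"grip": 255},{"rot": [0,0,0],"xyz": [0,0,0],"grip": 255},{"rot": [0,0,0],"xyz": [0,0,0],"grip": 255}]'

```text
clock: 3.73
tool_pos: [0.451, -0.0773, 0.0495]
eef_rot: [0.856, 0.517, -0.0, -0.0]
contact_force: [-0.7, 0.7, -0.6]
opening: 0.129
finger_force: 50.0
```

Request:
carry_out --plan '[{"rot": [0,0,0],"xyz": [0,0,-0.01],"grip": 255},{"rot": [0,0,0],"xyz": [0,0,-0.03],"grip": 255},{"rot": [0,0,0],"xyz": [0,0,-0.05],"grip": 255},{"rot": [0,0,0],"xyz": [0,0,-0.07],"grip": 255},{"rot": [0,0,0],"xyz": [0,0,-0.09],"grip": 255},{"rot": [0,0,-0.1],"xyz": [0,0,-0.09],"grip": 255},{"rot": [0,0,-0.2],"xyz": [0,0,-0.09],"grip": 255},{"rot": [0,0,-0.3],"xyz": [0,0,-0.09],"grip": 255}]'

```text
clock: 4.4
tool_pos: [0.4515, -0.0773, 0.1406]
eef_rot: [0.767, 0.642, 0.0, 0.001]
contact_force: [-1.0, -0.3, -2.2]
opening: 0.132
finger_force: 50.0
```

Run:
```python
from h import *
st=r.get_state(); M=R.from_quat(st['eef_rot']).as_matrix()
print(st['q'],st['tool_pos'],st['opening'],st['finger_force'],st['contact_force'],"xang",np.degrees(np.arctan2(M[1,0],M[0,0])),rel(st,(.632,-.102,.139)))
```

```text
[ 0.0394  0.6587  0.0465  2.1578 -0.0884  0.3255 -0.018 ] [ 0.4515 -0.0773  0.1406] 0.13163038928213425 49.98531298711896 [-1.0138 -0.3483 -2.2441] xang 79.80761295403138 [0.0076 0.1821 0.0018]
```

Request:
carry_out --plan '[{"rot": [0,0,-0.98],"xyz": [0.008,0.18,0],"grip": 255},{"rot": [0,0,-0.98],"xyz": [0.008,0.18,0],"grip": 255},{"rot": [0,0,-0.98],"xyz": [0.008,0.18,0],"grip": 255},{"rot": [0,0,-0.98],"xyz": [0.008,0.18,0],"grip": 255},{"rot": [0,0,-0.98],"xyz": [0.008,0.18,0],"grip": 255},{"rot": [0,0,-0.98],"xyz": [0.008,0.18,0],"grip": 255},{"rot": [0,0,-0.98],"xyz": [0.008,0.18,0],"grip": 255},{"rot": [0,0,-0.98],"xyz": [0.008,0.18,0],"grip": 255}]'

```text
clock: 5.07
tool_pos: [0.6293, -0.1026, 0.1396]
eef_rot: [0.375, 0.927, -0.001, -0.0]
contact_force: [-0.2, -0.4, -2.2]
opening: 0.132
finger_force: 50.0
```

Request:
carry_out --plan '[{"rot": [0,0,-0.98],"xyz": [0,0,0],"grip": 255},{"rot": [0,0,-0.98],"xyz": [0,0,0],"grip": 255},{"rot": [0,0,-0.98],"xyz": [0,0,0],"grip": 255},{"rot": [0,0,-0.98],"xyz": [0,0,0],"grip": 255},{"rot": [0,0,-0.98],"xyz": [0,0,0],"grip": 255},{"rot": [0,0,-0.98],"xyz": [0,0,0],"grip": 255},{"rot": [0,0,-0.98],"xyz": [0,0,0],"grip": 255},{"rot": [0,0,-0.98],"xyz": [0,0,0],"grip": 255}]'

```text
clock: 5.73
tool_pos: [0.629, -0.1029, 0.1397]
eef_rot: [-0.106, 0.994, -0.001, -0.001]
contact_force: [-0.1, 0.2, -2.1]
opening: 0.129
finger_force: 50.0
```

Request:
carry_out --plan '[{"rot": [0,0,-0.28],"xyz": [0,0,0],"grip": 255},{"rot": [0,0,-0.28],"xyz": [0,0,0],"grip": 255},{"rot": [0,0,-0.28],"xyz": [0,0,0],"grip": 255},{"rot": [0,0,-0.28],"xyz": [0,0,0],"grip": 255},{"rot": [0,0,-0.28],"xyz": [0,0,0],"grip": 255}]'

```text
clock: 6.15
tool_pos: [0.6294, -0.1025, 0.1396]
eef_rot: [-0.239, 0.971, -0.0, -0.0]
contact_force: [-0.2, -0.1, -2.1]
opening: 0.131
finger_force: 50.0
```

Run:
```python
from h import *
st=r.get_state(); im=r.snapshot("wrist"); M=R.from_quat(st['eef_rot']).as_matrix()
print(st['clock'],st['q'],st['tool_pos'],"xang",np.degrees(np.arctan2(M[1,0],M[0,0])),st['finger_force'])
np.save("st2.npy",st,allow_pickle=True)
cv2.imwrite("pics/w2.png",cv2.resize(im[...,::-1],(800,600),interpolation=cv2.INTER_CUBIC))
```

```text
6.15 [ 0.3849  0.8772 -0.5609  1.5982  0.5825  0.8394  1.6422] [ 0.6294 -0.1025  0.1396] xang -152.31561633665868 49.98484203591943
```

View pics/w2.png

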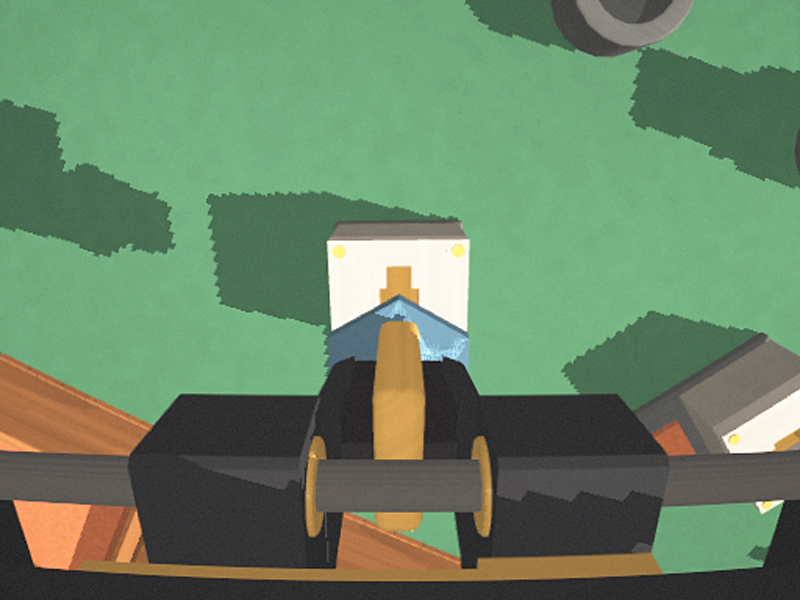

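Run:
```python
from h import *
st=np.load("st2.npy",allow_pickle=True).item(); c=cam("wrist",st); s=.64
B=lambda p,z: back(c,(p[0]*s,p[1]*s),z)
ang=lambda e: np.degrees(np.arctan2(e[1],e[0]))
a,b=B((338.5,252),.055),B((457.5,250.5),.055); d=(a-b); print("screws",np.linalg.norm(d),ang(d)); 
u=np.array([-d[1],d[0],0])/np.linalg.norm(d); u*=np.sign(u[0])
print("ctr screws",(a+b)/2+u*.0269,"lock x ang",ang(u))
a2,b2=B((328,240.5),.055),B((469,239),.055); d=a2-b2; print("edge",np.linalg.norm(d),ang(d),(a2+b2)/2+u*.032)
e=B((399,267),.055); print("slot end ctr",e+u*.020, rel(st,(a+b)/2+u*.0269), rel(st,e+u*.02))
print("collar vertex in tool",rel(st,B((399,296),.132)), "plate end top", rel(st,B((398.5,322),.182)))
```

```text
screws 0.053994027557810596 -61.54121410547151
ctr screws [ 0.6318 -0.101   0.055 ] lock x ang 28.458785894528496
edge 0.06360879483480376 -61.65861216885869 [ 0.6315 -0.1009  0.055 ]
slot end ctr [ 0.632  -0.1005  0.055 ] [-0.0029  0.0002  0.0846] [-0.0033  0.0006  0.0846]
collar vertex in tool [0.0265 0.0001 0.0076] plate end top [ 0.0361 -0.0001 -0.0424]
```

Request:
carry_out --plan '[{"rot": [0,0,-0.013],"xyz": [-0.0037,0.0003,0.0],"grip": 255},{"rot": [0,0,-0.013],"xyz": [-0.0037,0.0003,0.015],"grip": 255},{"rot": [0,0,-0.013],"xyz": [-0.0037,0.0003,0.03],"grip": 255},{"rot": [0,0,-0.013],"xyz": [-0.0037,0.0003,0.038],"grip": 255},{"rot": [0,0,-0.013],"xyz": [-0.0037,0.0003,0.044],"grip": 255},{"rot": [0,0,-0.013],"xyz": [-0.0037,0.0003,0.048],"grip": 255},{"rot": [0,0,-0.013],"xyz": [-0.0037,0.0003,0.052],"grip": 255},{"rot": [0,0,-0.013],"xyz": [-0.0037,0.0003,0.055],"grip": 255}]'

```text
clock: 6.87
tool_pos: [0.6332, -0.1001, 0.0845]
eef_rot: [-0.247, 0.969, -0.0, 0.0]
contact_force: [0.5, -1.0, -2.2]
opening: 0.135
finger_force: 50.0
```

Request:
carry_out --plan '[{"rot": [0,0,0],"xyz": [0.0008,0,0.004],"grip": 255},{"rot": [0,0,0],"xyz": [0.0008,0,0.008],"grip": 255},{"rot": [0,0,0],"xyz": [0.0008,0,0.011],"grip": 255},{"rot": [0,0,0],"xyz": [0.0008,0,0.013],"grip": 255},{"rot": [0,0,0],"xyz": [0.0008,0,0.015],"grip": 255},{"rot": [0,0,0],"xyz": [0.0008,0,0.016],"grip": 255},{"rot": [0,0,0],"xyz": [0.0008,0,0.016],"grip": 255},{"rot": [0,0,0],"xyz": [0.0008,0,0.016],"grip": 255}]'

```text
clock: 7.53
tool_pos: [0.6328, -0.1004, 0.0699]
eef_rot: [-0.247, 0.969, -0.0, 0.001]
contact_force: [-1.8, -0.0, 8.0]
opening: 0.129
finger_force: 50.0
```

Request:
carry_out --plan '[{"rot": [0,0,0],"xyz": [0.0004,0,0.001],"grip": 255},{"rot": [0,0,0],"xyz": [0.0004,0,0.002],"grip": 255},{"rot": [0,0,0],"xyz": [0.0004,0,0.003],"grip": 255},{"rot": [0,0,0],"xyz": [0.0004,0,0.003],"grip": 255},{"rot": [0,0,0],"xyz": [0.0004,0,0.003],"grip": 255}]'

```text
clock: 7.95
tool_pos: [0.6328, -0.1004, 0.0685]
eef_rot: [-0.247, 0.969, -0.001, 0.001]
contact_force: [-4.7, -0.3, 16.9]
opening: 0.13
finger_force: 50.0
```

Request:
carry_out --plan '[{"rot": [0,0,0.12],"xyz": [0.0005,0,0],"grip": 255},{"rot": [0,0,0.24],"xyz": [0.0005,0,0],"grip": 255},{"rot": [0,0,0.36],"xyz": [0.0005,0,0],"grip": 255},{"rot": [0,0,0.48],"xyz": [0.0005,0,0],"grip": 255},{"rot": [0,0,0.6],"xyz": [0.0005,0,0],"grip": 255},{"rot": [0,0,0.72],"xyz": [0.0005,0,0],"grip": 255},{"rot": [0,0,0.8],"xyz": [0.0005,0,0],"grip": 255},{"rot": [0,0,0.8],"xyz": [0.0005,0,0],"grip": 255}]'

```text
clock: 8.62
tool_pos: [0.6334, -0.1021, 0.0685]
eef_rot: [0.152, 0.988, -0.001, 0.003]
contact_force: [-1.5, -1.7, 15.9]
opening: 0.133
finger_force: 50.0
```

Run:
```python
from h import *
st=r.get_state(); M=R.from_quat(st['eef_rot']).as_matrix()
print(st['q'],st['tool_pos'],"xang",np.degrees(np.arctan2(M[1,0],M[0,0])),st['contact_force'],st['moment'],st['finger_force'],st['opening'])
```

```text
[ 0.2486  0.9411 -0.3012  1.6299  0.4226  0.6309  0.9869] [ 0.6334 -0.1021  0.0685] xang 162.55548347329278 [-1.5184 -1.7017 15.899 ] [-0.3464  0.5974  0.0442] 49.99831706285477 0.1329003817370169
```

Request:
carry_out --plan '[{"rot": [0,0,0.12],"xyz": [0,0,0],"grip": 255},{"rot": [0,0,0.24],"xyz": [0,0,0],"grip": 255},{"rot": [0,0,0.36],"xyz": [0,0,0],"grip": 255},{"rot": [0,0,0.48],"xyz": [0,0,0],"grip": 255},{"rot": [0,0,0.6],"xyz": [0,0,0],"grip": 255},{"rot": [0,0,0.7],"xyz": [0,0,0],"grip": 255},{"rot": [0,0,0.76],"xyz": [0,0,0],"grip": 255},{"rot": [0,0,0.8],"xyz": [0,0,0],"grip": 255}]'

```text
clock: 9.28
tool_pos: [0.6322, -0.1028, 0.0685]
eef_rot: [0.524, 0.852, -0.001, 0.002]
contact_force: [-4.2, -2.2, 16.7]
opening: 0.132
finger_force: 50.1
```

Run:
```python
from h import *
st=r.get_state(); M=R.from_quat(st['eef_rot']).as_matrix()
print(st['q'],st['tool_pos'],"xang",np.degrees(np.arctan2(M[1,0],M[0,0])),st['contact_force'],st['moment'],st['finger_force'],st['opening'])
```

```text
[ 0.1402  0.9282 -0.097   1.6374  0.1468  0.5805  0.4263] [ 0.6322 -0.1028  0.0685] xang 116.76442311176433 [-4.1917 -2.1723 16.7111] [-0.5138  1.0462  0.2251] 50.067655853927135 0.13246305324120333
```

Request:
carry_out --plan '[{"rot": [0,0,0.03],"xyz": [0,0,0],"grip": 255},{"rot": [0,0,0.06],"xyz": [0,0,0],"grip": 255},{"rot": [0,0,0.09],"xyz": [0,0,0],"grip": 255},{"rot": [0,0,0.09],"xyz": [0,0,0],"grip": 255},{"rot": [0,0,0.09],"xyz": [0,0,0],"grip": 255}]'

```text
clock: 9.7
tool_pos: [0.6321, -0.1029, 0.0685]
eef_rot: [0.561, 0.828, -0.0, 0.002]
contact_force: [-4.9, -2.7, 17.5]
opening: 0.135
finger_force: 50.0
```

Run:
```python
from h import *
st=r.get_state(); im=r.snapshot("wrist"); M=R.from_quat(st['eef_rot']).as_matrix()
print(st['tool_pos'],"xang",np.degrees(np.arctan2(M[1,0],M[0,0])),st['contact_force'],st['moment'],st['finger_force'],st['opening'])
cv2.imwrite("pics/w3.png",cv2.resize(im[...,::-1],(800,600),interpolation=cv2.INTER_CUBIC))
```

```text
[ 0.6321 -0.1029  0.0685] xang 111.74599521136463 [-4.9032 -2.7348 17.4987] [-0.4438  1.1393  0.1964] 50.033502504229546 0.13478723945540252
```

View pics/w3.png

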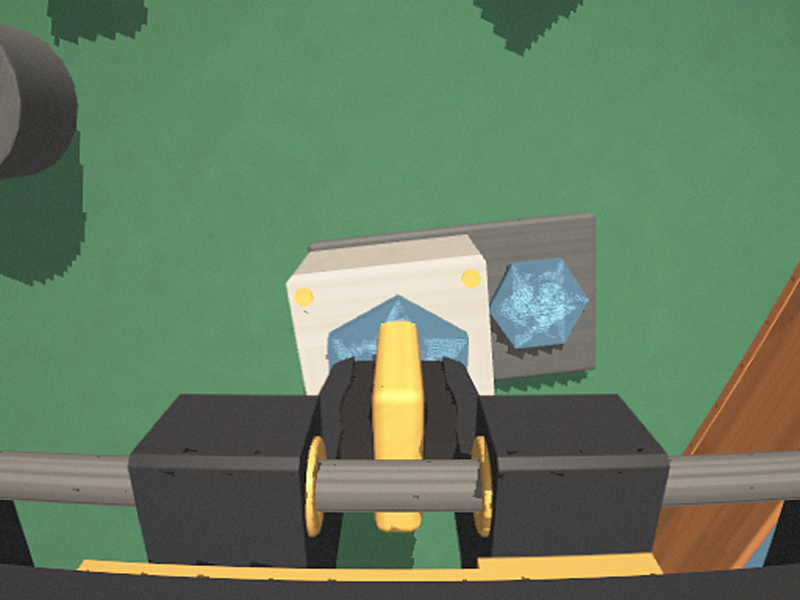

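The key has turned with the gripper: the collar corner is still at (399,296), with no slip. It sits seated in the blue lock beside its hexagon label at (539,303). I'll make a small final turn to be sure of the stop.

Request:
carry_out --plan '[{"rot": [0,0,0.03],"xyz": [0,0,0],"grip": 255},{"rot": [0,0,0.06],"xyz": [0,0,0],"grip": 255},{"rot": [0,0,0.06],"xyz": [0,0,0],"grip": 255},{"rot": [0,0,0.06],"xyz": [0,0,0],"grip": 255}]'

```text
clock: 10.08
tool_pos: [0.6321, -0.103, 0.0685]
eef_rot: [0.586, 0.811, -0.0, 0.002]
contact_force: [-4.8, -2.3, 19.6]
opening: 0.13
finger_force: 50.0
```

Run:
```python
from h import *
st=r.get_state(); M=R.from_quat(st['eef_rot']).as_matrix()
print(st['tool_pos'],"xang",np.degrees(np.arctan2(M[1,0],M[0,0])),st['contact_force'],st['moment'],st['finger_force'],st['opening'])
```

```text
[ 0.6321 -0.103   0.0685] xang 108.30640876674656 [-4.8171 -2.2776 19.578 ] [-0.5151  1.1514  0.1877] 50.03555031493306 0.12976100513426203
```

```bash
python3 -c "
from plant import r
print(r.finish_job())"
```

```text
the job is handed in; nothing more can be done
None
```

I handed the job in with the blue key held at 50 N, pushed fully down in its own lock and turned about 100° clockwise. I felt no hard stop, and no verdict came back. Going by the stated play, the rotor is at about 1.44 rad or more of its 1.47.

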